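Hook the matching cover under the lip of a bench unit and level it into its bay

ROBOT

A 6-joint arm with a two-finger parallel gripper is mounted at the origin on the work surface; the furniture and walls round the work are solid. World frame = base frame: x ahead of the robot, y to its left, z up, the work surface at z = 0. Lengths are in m, angles in degrees, forces in N, time in s.
With the tool pointing down it reaches from about 0.375 to 0.9 m from the base axis. Payload 3.1 kg.
Tool frame: the origin (TCP) lies midway between the tips of the shut fingers; the grasp point (between the pads) lies 19 mm behind it; z points along the fingers, y is the line along which they close (so a half turn about z gives the same grasp; the last joint's range is limited). The gripper opens to 87 mm and grips with 3 to 60 N. Pads are 19 mm wide; open, the fingers measure 117 mm over their backs; the gripper's body (75 mm by 190 mm) begins 51 mm behind the grasp point.
Start: joints at [-10.227, 30.224, 82.088, -0, 67.689, -10.227], TCP at [0.625, 0, 0.223] pointing down, gripper open.
Joint ranges: [-176.69, 176.69], [-43.24, 126.21], [12.49, 139.97], [-82, 262], [0, 151.66], [-163.58, 163.58]. Speed limits (degrees/s): [159.86, 159.86, 180, 180, 180, 180].

INTERFACE

Orientations are given as a 3x3 rotation matrix whose columns are the frame's x, y, z axes.
In Python, from rig import bot, cams, job gives the robot as it stands (bot), with the cameras (cams) and the job (job).
- The arm moves only by the shell command python3 steer.py 'ROWS'. ROWS is a JSON list of rows, 1 to 20 of them, each written [[dx, dy, dz], [rx, ry, rz], opening]: dx, dy, dz in parts of the range, where 1.0 means 0.75 m, then a rotation vector rx, ry, rz in a scale on which 1.0 is 90 degrees, then the opening from 0.0 (shut) to 1.0 (fully open); each row is the pose to reach, as a shift and turn from the pose commanded when the command began, along the tool's axes at that moment; what a row does not reach only later rows make up. A row lasts 1/10 s, in which the tool goes at most 0.05 m and 8.59 degrees, less where a joint would pass 70% of its speed; a pose out of reach is approached as far as the arm can. The fingers move at their own pace and stop on an object; the grip force is fixed at half the most. Time passes only in rows, so rows that do not move let the fingers close. It prints the time, the measured TCP pose, the force, the opening and the grip force at its end. A shift or turn number past 1, either way, is cut back to 1. Input that does not fit is refused with a message, and nothing moves.
- bot.read_state(): the state, without advancing time (a new reading comes with each control period).
- cams.capture(name): name is "scene" or "side" or "wrist"; returns a dict with "color" (420x560x3 uint8, red, green, blue), "K" (3x3 intrinsics, pixels), "view" (4x4, takes a point from world to camera coordinates); the wrist camera has in their place "mount" (4x4, takes a point from camera to tool coordinates, whose origin is the TCP and whose axes are the flange's). Camera axes: x right, y up, looking along -z (the intrinsics and any distortion apply to the point x, -y, -z); pixel columns grow to the right and rows downward; lengths in m; the calibration is good to about 2 mm. A picture is of the moment at which its call begins: read the wrist's pose just before it. There is no depth.
- job.hand_in(): hands the job in; it is judged then, once.
The state is a dict: "time_s": time; "joint_positions": joint angles; "qvel": joint speeds; "tau": joint torques, N m; "position": TCP position; "tcp_rot": TCP orientation; "force": force on the tool from outside, world axes, zero at the start; "moment": the same for the moment, N m; "opening": opening from 0.0 (shut) to 1.0 (fully open); "grasp_force": force on a finger pad.
Only numpy, scipy, OpenCV 4.12 (cv2) and the standard library are available. Lean on these libraries where they do the work, as an engineer would, in place of code of your own. Each camera call takes 0.05 s, during which the arm holds its last target. There are 200 camera calls.

TASK

Close the open bay of the white bench housing with the one of the two grey covers whose cut-out corner matches the block in the bay's corner. Hook the cover's far edge, tilted, under the overhanging lip, push it in gently against the spring bar there, press its near end down until it lies flat and fully home on the bay floor, and let go. Leave the other, mirror-image cover and the things standing round about where they are.

Things in the scene. Friction and masses are not known exactly. Their poses are not given: they have to be found in the camera images.
- housing: white bench unit, 216 x 115 mm, fixed; rim 45 mm, lip 57 mm high. Origin on the worktop below 'bay'; +x to the lip (far end), +y left seen that way, z up. It spans x -102 to +114, y -57.5 to +57.5 mm. In its top is a sunk bay: floor 37 mm above the worktop, side walls at y = -44.5 and +44.5 mm, 8 mm high. Near bar, corner block and lip form a frame clamped on it, at a setting s that varies.
- bay (a point): point on the bay floor, axes as the housing's. s: how far the frame is shifted along x, -10 to +10 mm, not told: feel or see it. The frame's near bar (8 mm high) has its inner face at x = -65+s mm; its corner block, same height, spans x -65+s to -44+s, y +21 to +44.5; its lip overhangs from x = +51+s on, underside 14 mm above the bay floor. The seated cover's origin is at x = s, y = 0.
- spring_bar (a joint): bar under the lip, 50 mm wide, 1 to 11 mm above the bay floor, slides in +x. 0: out, face at x = 60+s mm, pushes back with 3 N; 0.008: at its hard stop, 5.4 N (never push over 40 N); 0.005: cover seated. The cover goes in tilted 5 to 12 degrees, near end up; its near end drops past the near bar only with this bar in by 5 to 8 mm, then is wedged by it and may need 10 to 15 N down to go home.
- cover_a: grey cover that matches the bay: plate 130 (x) x 84 (y) x 8 mm, about 150 g, with a grip rib on top and three dark slots. Origin: middle of the underside; +x to the far (lip) edge at +65 mm, z up. The -x, +y (near left) corner is cut out by 24 x 24 mm. Rib: 14 mm thick in x, 50 long in y, centred at x = -20 mm, y = 0, top 40 mm above the underside; grip it along x from above.
- cover_a_grip (a point): point in the middle of the matching cover's rib, 32 mm above the underside, 20 mm from the cover's middle towards its near end
- cover_b: the mirror-image cover, alike but for its cut-out at the -x, -y (near right) corner; it does not fit the bay. To be left where it lies.
- reagent_bottle: brown bottle with white cap, 46 mm wide, 85 mm high, loose bystander; origin under its middle
- canister: white canister with lid, 41 mm wide, 100 mm high, loose bystander; origin under its middle. The fixed yellow sharps box beside it, 110 x 131 mm, 167 mm high, centre at world x 0.53, y -0.10 m, stands between covers and housing: carry the cover over it

How it is judged (in metres and radians):
At the end, for the whole second after the job is handed in: The matching cover lies let go and at rest in the bay: its origin from -14 to +16 mm of 'bay' along the housing's x, within 5 mm in y and 2 mm in height, tilted under 0.03 rad, turned under 0.06 rad from the housing, holding the spring bar in by over 2 mm (x of cover_a in the frame of bay between -0.014 and 0.016 m and y of cover_a in the frame of bay between -0.005 and 0.005 m and z of cover_a in the frame of bay between -0.002 and 0.002 m and angle between cover_a's own z axis and vertical below 0.03 rad and angle between the x axis of cover_a and the x axis of housing, either way round below 0.06 rad and value of joint spring_bar above 0.002 m and linear speed of cover_a below 0.01 m/s and contact force between the fingers and cover_a below 0.1 N); the robot touches nothing.
It fails at once if the spring bar is pushed with more than 40 N (contact force between spring_bar and anything else above 40 N).
It fails at once if the mirror-image cover is moved more than 20 mm (distance of cover_b from where it was at the start of the episode above 0.02 m).
It fails at once if the reagent bottle is moved more than 30 mm or tipped (distance of reagent_bottle from where it was at the start of the episode above 0.03 m or angle between reagent_bottle's own z axis and vertical above 0.5 rad).
It fails at once if the canister is moved more than 30 mm or tipped (distance of canister from where it was at the start of the episode above 0.03 m or angle between canister's own z axis and vertical above 0.5 rad).
It also fails if it takes over 46 s, if anything falls off the work surface, if the arm or the gripper's body presses on something with over 40 N, if the wrist force passes 120 N, or if a joint passes its speed limit or range.

## Working session

There is one attempt and no reset: what is moved stays moved. The work goes in short steps, Python scripts to look and compute and a shell command to move; the robot and the scene stay as the last step left them, time stands still between calls to the robot, and variables do not carry over. Pictures are saved under pics/ and viewed, at most 10 in all, crops included, and the job is handed in when it is done.

```bash
ls; mkdir -p pics
python3 - <<'E'
from rig import bot, cams, job
import cv2,numpy as np
for n in("scene","side"):
    c=cams.capture(n);cv2.imwrite(f"pics/{n}0.png",c["color"][:,:,::-1]);print(n,c["K"],c["view"])
s=bot.read_state();print(s)
c=cams.capture("wrist");cv2.imwrite("pics/wrist0.png",c["color"][:,:,::-1]);print(c["K"],c["mount"],[k for k in c])
E
```

```text
pics
rig.py
steer.py
scene [[532.72435104   0.         272.26455575]
 [  0.         532.72435104 208.02692643]
 [  0.           0.           1.        ]] [[-0.8183079   0.57467747  0.01086197  0.45749341]
 [-0.34385807 -0.50460234  0.79192052  0.03868387]
 [ 0.46057985  0.64429984  0.61052757 -1.17007089]
 [ 0.          0.          0.          1.        ]]
side [[382.11802534   0.         276.88141887]
 [  0.         382.11802534 208.34942261]
 [  0.           0.           1.        ]] [[-0.95203763 -0.30561956  0.01486707  0.4230621 ]
 [ 0.1522571  -0.43103179  0.88939832 -0.19438519]
 [-0.26540934  0.84900429  0.45689123 -0.62732669]
 [ 0.          0.          0.          1.        ]]
{'time_s': 0.1, 'joint_positions': array([-1.02285494e+01,  3.02723220e+01,  8.21496889e+01, -2.45678914e-04,
        6.76891791e+01, -1.02283734e+01]), 'qvel': array([-0.01989683, -0.05155758, -0.19574029,  0.04307221, -0.04197954,
       -0.04311228]), 'tau': array([-3.02360622e-04, -4.40987206e+01, -1.77151054e+01,  6.34850166e-02,
        5.34114777e-02, -3.85449334e-05]), 'position': array([6.24337098e-01, 1.34183347e-04, 2.21680040e-01]), 'tcp_rot': array([[ 1.76448462e-06,  9.99998175e-01, -1.91049236e-03],
       [ 9.99999942e-01, -1.11357467e-06,  3.40703733e-04],
       [ 3.40700984e-04, -1.91049285e-03, -9.99998117e-01]]), 'force': array([-0.60638073,  0.56406231,  0.67767417]), 'moment': array([-0.02118718,  0.05395207,  0.02800175]), 'grasp_force': 0.0, 'opening': 0.9980193231017764}
[[302.31074634   0.         280.8778801 ]
 [  0.         302.31074634 205.29419563]
 [  0.           0.           1.        ]] [[-1.38066828e-03  9.59715446e-01  2.80970383e-01  7.88136758e-02]
 [ 9.99998669e-01  1.08074785e-03  1.22239229e-03 -4.20478263e-04]
 [ 8.69490621e-04  2.80971697e-01 -9.59715661e-01 -1.61883693e-01]
 [ 0.00000000e+00  0.00000000e+00  0.00000000e+00  1.00000000e+00]] ['color', 'K', 'mount']
```

View pics/scene0.png

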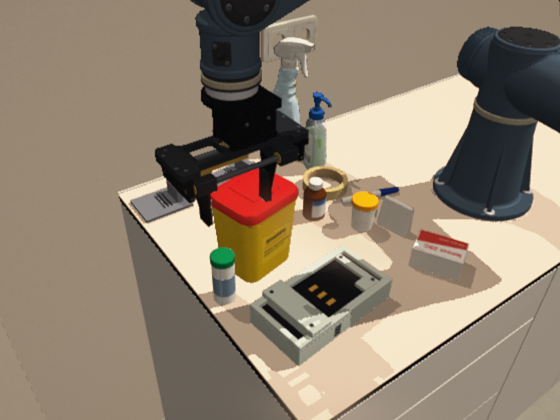

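View pics/side0.png

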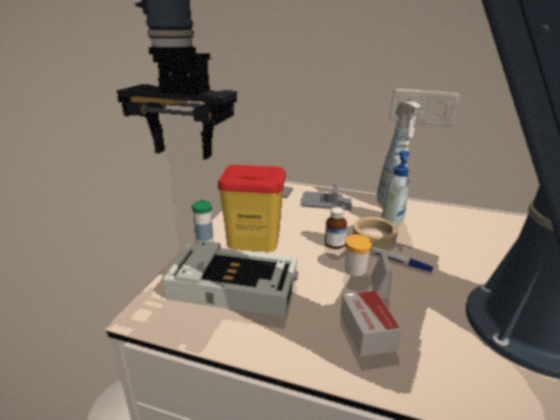

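The scene picture shows the housing at about (320,300) with its lip at about (295,300), and a cover at (165,203). The side picture shows the housing at (232,275) and a cover with its rib at (328,200).

View pics/wrist0.png

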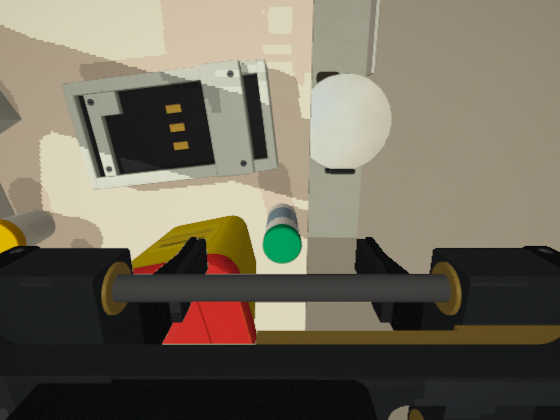

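```bash
cat > h.py <<'E'
import numpy as np,cv2
from rig import bot, cams, job
def cam(n):
    s=bot.read_state();c=cams.capture(n)
    if n=="wrist":
        T=np.eye(4);T[:3,:3]=s["tcp_rot"];T[:3,3]=s["position"];W=T@c["mount"]
    else: W=np.linalg.inv(c["view"])
    return c["color"],c["K"],W
def save(name,n,crop=None,scale=1):
    im,K,W=cam(n);np.savez(f"pics/{name}.npz",im=im,K=K,W=W)
    if crop: x0,y0,x1,y1=crop;im=im[y0:y1,x0:x1]
    cv2.imwrite(f"pics/{name}.png",cv2.resize(im[:,:,::-1],None,fx=scale,fy=scale,interpolation=cv2.INTER_CUBIC))
def ray(K,W,uv,z):
    d=np.array([(uv[0]-K[0,2])/K[0,0],-(uv[1]-K[1,2])/K[1,1],-1]);d=W[:3,:3]@d
    return W[:3,3]+d*(z-W[2,3])/d[2]
def proj(K,W,P):
    p=(np.atleast_2d(P)-W[:3,3])@W[:3,:3]
    return np.c_[K[0,0]*p[:,0]/-p[:,2]+K[0,2],K[1,1]*-p[:,1]/-p[:,2]+K[1,2]]
E
python3 - <<'E'
from h import *
c=cams.capture("scene");W=np.linalg.inv(c["view"]);K=c["K"]
for uv in[(165,203)]:print(ray(K,W,uv,.008))
c=cams.capture("side");W=np.linalg.inv(c["view"]);K=c["K"]
for uv in[(328,200)]:print(ray(K,W,uv,.008))
im=cv2.imread("pics/scene0.png")[235:365,240:410];cv2.imwrite("pics/scene0c.png",cv2.resize(im,None,fx=4.5,fy=4.5,interpolation=cv2.INTER_CUBIC))
E
```

```text
[ 0.59515411 -0.33707139  0.008     ]
[ 0.41040929 -0.3413246   0.008     ]
```

View pics/scene0c.png

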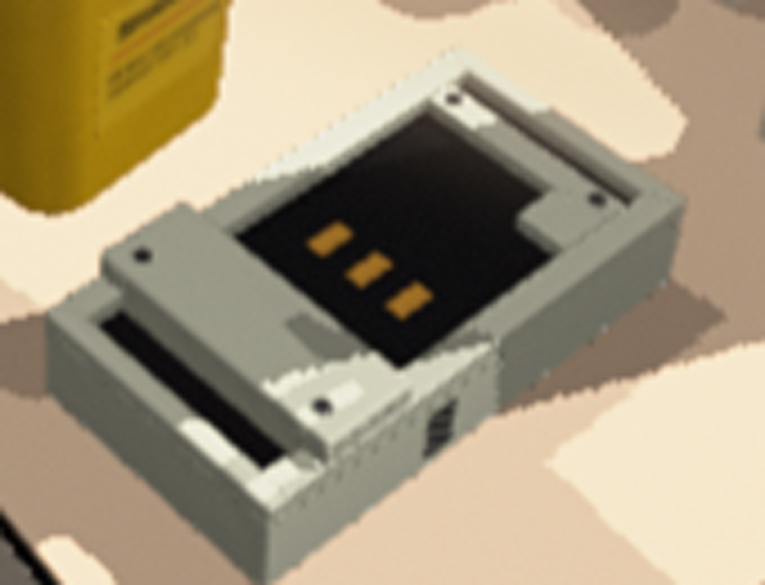

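The wrist picture shows the housing clearly, with rim corners at about (65,84), (95,188), (277,168) and (266,59). The lip is on the +x side and the corner block at (105,100). Next I'll zoom in on it.

Run:
```python
import cv2
im=cv2.imread("pics/wrist0.png")[50:200,55:290];cv2.imwrite("pics/w0c.png",cv2.resize(im,None,fx=3.4,fy=3.4,interpolation=cv2.INTER_CUBIC))
```

```text
(no output)
```

View pics/w0c.png

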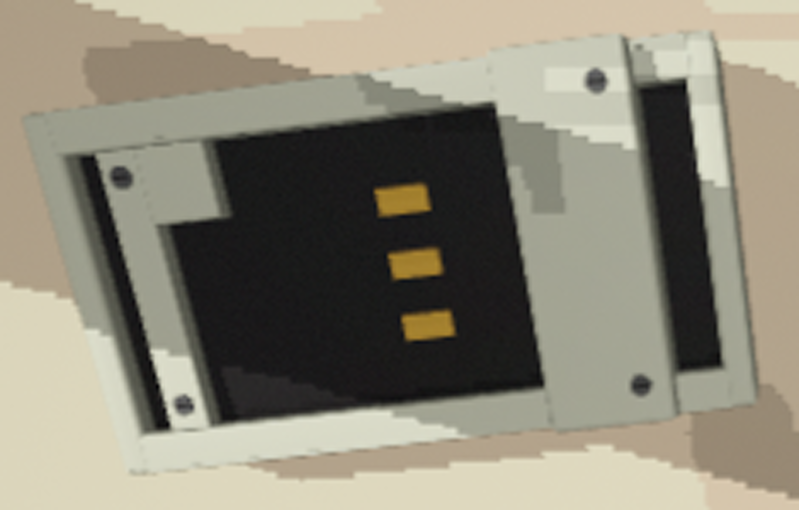

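```bash
cat > fit.py <<'E'
from h import *
from scipy.optimize import least_squares
c=cams.capture("wrist");s=bot.read_state()
T=np.eye(4);T[:3,:3]=s["tcp_rot"];T[:3,3]=s["position"];W=T@c["mount"];K=c["K"]
M=[(-102,57.5,45,0),(-102,-57.5,45,0),(114,-57.5,45,0),(114,57.5,45,0),(-65,21,45,1),(-44,21,45,1),(-65,-44.5,45,1),(51,57.5,57,1),(51,-57.5,57,1),(-44,21,37,1)]
U=np.array([(22,118),(133,474),(757,402),(714,33),(160,226),(219,217),(206,424),(490,53),(551,430),(231,215)])/3.4+[55,50]
M=np.array(M,float)
def f(p):
    q=M[:,:3].copy();q[:,0]+=p[3]*M[:,3];c,s=np.cos(p[2]),np.sin(p[2])
    q=q[:,:2]@np.array([[c,s],[-s,c]]);P=np.c_[q+p[:2]*1000,M[:,2]]/1000
    return (proj(K,W,P)-U)
r=least_squares(lambda p:f(p).ravel(),[.5,.12,.1,0],x_scale=[.1,.1,.1,10],loss='soft_l1')
print(r.x[:2],np.degrees(r.x[2]),r.x[3]);print(f(r.x).round(1))
E
python3 fit.py
```

```text
[0.50142149 0.06658074] 6.214678996649052 -4.54115731892363
[[-0.5 -1.2]
 [-2.   0.4]
 [ 0.7  1.3]
 [ 0.8 -1.1]
 [-1.2 -0.4]
 [ 0.5 -0. ]
 [ 1.1  1. ]
 [-1.5 -1. ]
 [ 0.1  1.5]
 [ 0.7  0.7]]
```

The fit puts the bay at about (0.501, 0.067), yaw 6.2°, s about -4.5 mm. I'll move over to look at the covers.

Units first: shifts go in shares of 0.75 m and turns go in shares of 90 degrees. So -0.33 m is -0.44, -0.22 m is -0.2933.

```bash
python3 steer.py '[[[-0.0533,-0.0133,-0.0267],[0,0,0],1],[[-0.1133,-0.04,-0.0467],[0,0,0],1],[[-0.1733,-0.06,-0.0667],[0,0,0],1],[[-0.2333,-0.08,-0.0933],[0,0,0],1],[[-0.2933,-0.1,-0.12],[0,0,0],1],[[-0.3533,-0.12,-0.1467],[0,0,0],1],[[-0.4133,-0.14,-0.1667],[0,0,0],1],[[-0.44,-0.1467,-0.1733],[0,0,0],1],[[-0.44,-0.1467,-0.1733],[0,0,0],1],[[-0.44,-0.1467,-0.1733],[0,0,0],1]]'
python3 -c "
from h import *
save('w1','wrist')"
```

```text
time_s: 1.3
position: [0.5146, -0.33, 0.3522]
tcp_rot: [[0.001, 1.0, -0.0], [1.0, -0.001, 0.001], [0.001, -0.0, -1.0]]
force: [0.2, 0.2, 0.2]
opening: 1.001
grasp_force: 0.0
```

View pics/w1.png

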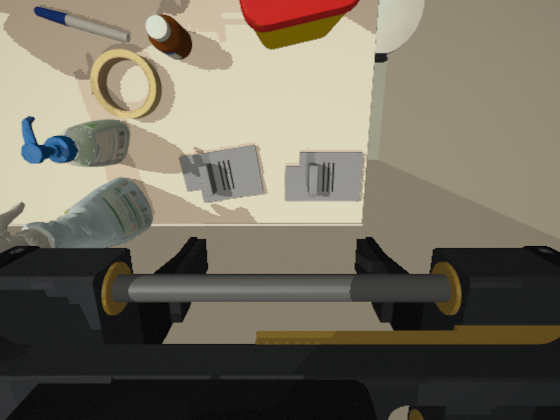

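Both covers are in view. The right one is at (324,176) and appears to be cut out at upper left, which would be the match. The left one is at (223,173). A zoom will confirm it.

Run:
```python
import cv2
im=cv2.imread("pics/w1.png")[135:215,170:375];cv2.imwrite("pics/w1c.png",cv2.resize(im,None,fx=3.9,fy=3.9,interpolation=cv2.INTER_CUBIC))
```

```text
(no output)
```

View pics/w1c.png

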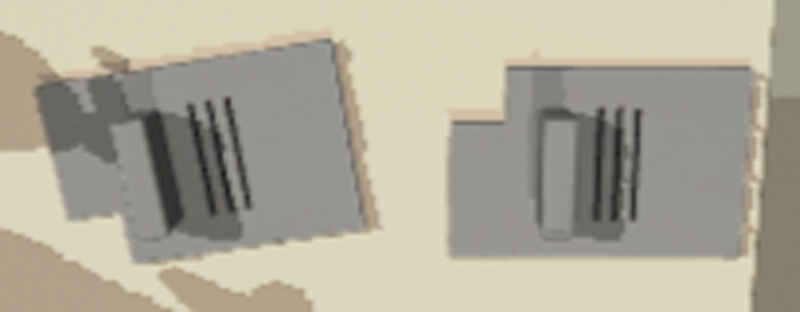

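Run:
```python
from h import *
from scipy.optimize import least_squares
d=np.load("pics/w1.npz");K,W=d["K"],d["W"]
M=np.array([(65,42,8),(65,-42,8),(-65,-42,8),(-65,18,8),(-41,18,8),(-41,42,8),(-27,25,40),(-13,25,40),(-13,-25,40),(-27,-25,40)],float)
U=np.array([(752,68),(741,257),(450,257),(450,121),(508,121),(508,68),(545,118),(577,118),(573,238),(542,238)])/3.9+[170,135]
def f(p):
    c,s=np.cos(p[2]),np.sin(p[2]);q=M[:,:2]@np.array([[c,s],[-s,c]]);return proj(K,W,np.c_[q+p[:2]*1000,M[:,2]]/1000)-U
r=least_squares(lambda p:f(p).ravel(),[.57,-.3,0],loss='soft_l1');x=r.x
print(x[:2],np.degrees(x[2]));print(f(x).round(1))
print("grip",x[0]-.02*np.cos(x[2]),x[1]-.02*np.sin(x[2]))
```

```text
[ 0.58581517 -0.34911988] -0.3210455697421107
[[ 0.9 -0.2]
 [-0.1  0.1]
 [-0.4 -0.1]
 [-0.1  0.4]
 [-0.7  0.4]
 [-0.4 -0.4]
 [-0.  -0. ]
 [ 0.7 -0. ]
 [ 0.5  0. ]
 [-0.2 -0. ]]
grip 0.5658154872743749 -0.349007814475952
```

The right cover is A. Its grip point is at about (0.566, -0.349) and its yaw is about -0.3°. I'll descend and grip.

To row units: 0.339 m is 0.452, 0.32 m is 0.4267.

```bash
python3 steer.py '[[[-0.008,0.024,0.0533],[0,0,0],0.55],[[-0.0173,0.048,0.1133],[0,0,0],0.55],[[-0.0253,0.068,0.1733],[0,0,0],0.55],[[-0.0253,0.068,0.24],[0,0,0],0.55],[[-0.0253,0.068,0.3067],[0,0,0],0.55],[[-0.0253,0.068,0.36],[0,0,0],0.55],[[-0.0253,0.068,0.4],[0,0,0],0.55],[[-0.0253,0.068,0.4267],[0,0,0],0.55],[[-0.0253,0.068,0.444],[0,0,0],0.55],[[-0.0253,0.068,0.452],[0,0,0],0.55],[[-0.0253,0.068,0.452],[0,0,0],0.55]]'
python3 -c "
from h import *
save('w2','wrist')"
```

```text
time_s: 2.45
position: [0.5662, -0.348, 0.0132]
tcp_rot: [[-0.001, 1.0, -0.001], [1.0, 0.001, 0.001], [0.001, -0.001, -1.0]]
force: [0.2, 0.9, 0.5]
opening: 0.555
grasp_force: 0.0
```

View pics/w2.png

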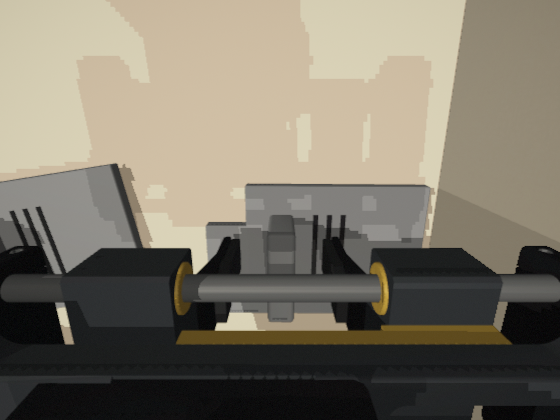

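The rib at (281,268) sits centred between the fingers, so I'll close and lift a little.

To row units: -0.1 m is -0.1333, -0.06 m is -0.08.

```bash
python3 steer.py '[[[0,0,0],[0,0,0],0],[[0,0,0],[0,0,0],0],[[0,0,0],[0,0,0],0],[[0,0,0],[0,0,0],0],[[0,0,0],[0,0,0],0],[[0,0,0],[0,0,0],0]]'; python3 steer.py '[[[0,0,-0.0267],[0,0,0],0],[[0,0,-0.08],[0,0,0],0],[[0,0,-0.1333],[0,0,0],0],[[0,0,-0.1333],[0,0,0],0]]'
```

```text
time_s: 3.1
position: [0.566, -0.3491, 0.0138]
tcp_rot: [[0.0, 1.0, 0.0], [1.0, -0.0, -0.0], [-0.0, 0.0, -1.0]]
force: [-1.8, -0.1, 1.4]
opening: 0.158
grasp_force: 30.0
time_s: 3.5
position: [0.5693, -0.3517, 0.1196]
tcp_rot: [[-0.0, 1.0, 0.009], [1.0, 0.0, -0.008], [-0.008, 0.009, -1.0]]
force: [1.7, -0.8, -1.4]
opening: 0.159
grasp_force: 30.0
```

```bash
cat > plan.py <<'E'
import numpy as np
from scipy.spatial.transform import Rotation as R
R0=np.array([[0,1,0],[1,0,0],[0,0,-1.]])
B=np.array([.5014,.0666,.037]);YAW=6.2;S=-4.5
G=np.array([-20,0,13.8])  # TCP in cover frame
def pose(xfb,h,th,y=0,S=None):
    "TCP pose for far-bottom edge at xfb+s, height h mm above floor, tilt th deg"
    S=globals()['S'] if S is None else S
    Rw=R.from_euler('z',YAW,degrees=True);Rc=R.from_euler('y',th,degrees=True)
    o=np.array([xfb+S,y,h])+Rc.apply(G-[65,0,0])
    return B+Rw.apply(o)/1000,(Rw*Rc).as_matrix()@R0
def delta(p0,Rm0,p1,Rm1):
    return np.r_[Rm0.T@(p1-p0),R.from_matrix(Rm0.T@Rm1).as_rotvec(degrees=True)].round(4)
E
python3 - <<'E'
from plan import *
from rig import bot, cams, job
s=bot.read_state();print(s["position"],s["force"])
import re
src=open('fit.py').read().split("r=least")[0].replace('c=cams.capture("wrist");s=bot.read_state()\n','c=cams.capture("wrist");s=dict(tcp_rot=np.array([[0,1,-.0019],[1,0,.0003],[.0003,-.0019,-1]]),position=np.array([.6243,.0001,.2217]))\n')
exec(src)
def g(p):
    W2=W.copy()
    global_W=W
    W[2,3]=W2[2,3]+p[4]/1000
    e=f(p);W[2,3]=W2[2,3];return e
for fix in(0,1):
    r=least_squares(lambda p:np.r_[g(p).ravel(),p[4]*(1 if fix else .05)],[.5,.06,.1,0,0],x_scale=[.1,.1,.1,10,5],loss='soft_l1');print(r.x[:2],np.degrees(r.x[2]),r.x[3:],r.cost)
print(r.fun.round(1))
E
```

```text
[ 0.56932025 -0.35174091  0.11958026] [ 1.74009742 -0.82500549 -1.39675989]
[0.49977504 0.06670587] 6.325787580026334 [-4.9868251   3.77801059] 5.436597431985527
[0.50032528 0.0666785 ] 6.276447167283249 [-4.64395541  1.62354278] 7.23350711769687
[ 0.  -1.  -1.5  0.2  0.4  1.   0.3 -1.1 -1.  -0.4  0.6  0.   1.3  0.9
 -1.8 -0.9 -0.1  1.2  0.8  0.7  1.6]
```

```bash
sed -i 's/^B=.*/B=np.array([.5005,.0667,.037]);YAW=6.3;S=-4.7/' plan.py
python3 - <<'E'
from plan import *
p0=np.array([.566,-.349,.114])
for a in[(43,60,8),(43,2,8),(67,2,8)]:
    p,r=pose(*a);print(p,delta(p0,R0,p,r))
E
```

```text
[0.45681323 0.06187694 0.12249541] [ 0.4109 -0.1092 -0.0085  7.9919 -0.4398 -6.2898]
[0.45681323 0.06187694 0.06449541] [ 0.4109 -0.1092  0.0495  7.9919 -0.4398 -6.2898]
[0.4806683  0.06451056 0.06449541] [ 0.4135 -0.0853  0.0495  7.9919 -0.4398 -6.2898]
```

To row units: 0.4109 m is 0.5479, -0.14 m is -0.1867, 8 degrees is 0.0889.

```bash
python3 steer.py '[[[0,0,-0.0533],[0,0,0],0],[[0,0,-0.1133],[0,0,0],0],[[0.0267,0,-0.1733],[0,0,0],0],[[0.08,-0.0133,-0.1867],[0,0,0],0],[[0.1333,-0.0267,-0.1867],[0,0,0],0],[[0.1867,-0.04,-0.1867],[0,0,0],0],[[0.24,-0.0533,-0.1867],[0,0,0],0],[[0.2933,-0.0693,-0.1867],[0,0,0],0],[[0.3467,-0.0867,-0.1867],[0,0,-0.0222],0],[[0.4,-0.104,-0.1867],[0.0222,0,-0.0444],0],[[0.4533,-0.12,-0.1867],[0.0444,-0.0022,-0.07],0],[[0.5,-0.1333,-0.1867],[0.0667,-0.0033,-0.07],0],[[0.5333,-0.1427,-0.1733],[0.0889,-0.0049,-0.07],0],[[0.5479,-0.1456,-0.1333],[0.0889,-0.0049,-0.07],0],[[0.5479,-0.1456,-0.08],[0.0889,-0.0049,-0.07],0],[[0.5479,-0.1456,-0.0333],[0.0889,-0.0049,-0.07],0],[[0.5479,-0.1456,-0.0113],[0.0889,-0.0049,-0.07],0],[[0.5479,-0.1456,-0.0113],[0.0889,-0.0049,-0.07],0],[[0.5479,-0.1456,-0.0113],[0.0889,-0.0049,-0.07],0]]'
python3 - <<'E'
from h import *
save('s3','scene',(220,200,410,340),4)
s=bot.read_state();print(s["position"],s["force"],s["moment"],s["time_s"])
E
```

```text
time_s: 5.45
position: [0.456, 0.062, 0.1213]
tcp_rot: [[-0.11, 0.984, -0.141], [0.994, 0.109, -0.015], [0.001, -0.142, -0.99]]
force: [0.5, -0.9, -1.2]
opening: 0.159
grasp_force: 30.0
[0.45687837 0.06189195 0.122088  ] [-0.08534684 -0.66184616 -1.12768103] [ 0.03552895 -0.10980612  0.04754807] 5.5
```

View pics/s3.png

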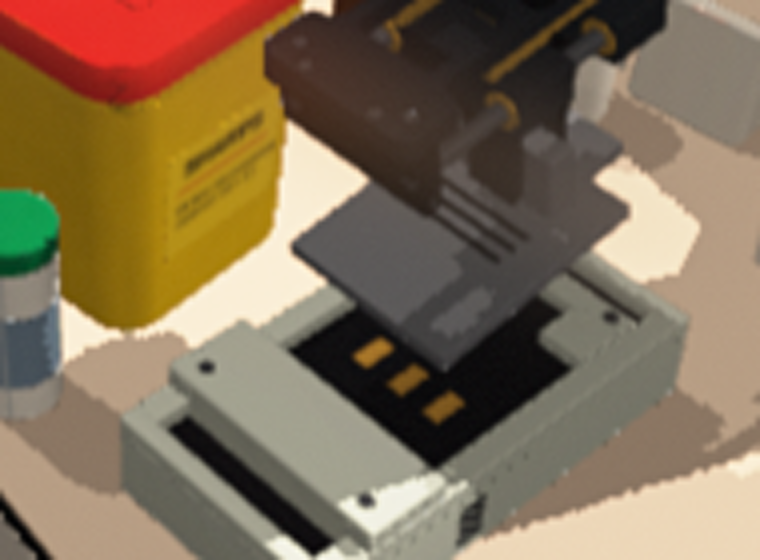

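The cover is tilted above the bay. Its far corners show at crop pixels (293,250) and (444,370), and the lip's bay edge runs from (245,322) to (468,480). I'll check these against the model.

Run:
```python
from h import *
from plan import *
d=np.load("pics/s3.npz");K,W=d["K"],d["W"]
c=lambda P:((proj(K,W,P)-[220,200])*4).round(0)
T=np.array([.4569,.0619,.1221]);_,Rt=pose(43,60,8);Rc=Rt@R0.T
cv=np.array([(65,42,8),(65,42,0),(65,-42,8),(-65,18,8),(-41,18,8),(-41,42,8)])-G
print("cover",c(T+cv@Rc.T/1000))
Rw=R.from_euler('z',YAW,degrees=True)
hs=np.array([(51+S,57.5,20),(51+S,-57.5,20),(-44+S,21,8),(-65+S,21,8),(-44+S,44.5,8),(-102,57.5,8),(51+S,44.5,0)])
print("house",c(B+Rw.apply(hs)/1000))
```

```text
cover [[441. 356.]
 [441. 369.]
 [285. 237.]
 [622. 139.]
 [583. 170.]
 [629. 201.]]
house [[448. 475.]
 [244. 310.]
 [540. 326.]
 [574. 303.]
 [584. 358.]
 [691. 314.]
 [420. 490.]]
```

Cover and housing show the same image offset, so their relative pose is consistent to about 1 mm. Next come the descent and the hook rows.

Run:
```python
from plan import *
p0,r0=pose(43,60,8)
for a in[(43,2,8),(43,1.5,8),(53,2,8),(57,2,8),(60,2,8),(67,2,8)]: print(a,delta(p0,r0,*pose(*a)))
```

```text
(43, 2, 8) [-0.      0.0081  0.0574  0.      0.      0.    ]
(43, 1.5, 8) [-0.      0.0081  0.0579  0.      0.      0.    ]
(53, 2, 8) [-0.     0.018  0.056  0.     0.     0.   ]
(57, 2, 8) [-0.      0.0219  0.0555  0.      0.      0.    ]
(60, 2, 8) [0.     0.0249 0.0551 0.     0.     0.    ]
(67, 2, 8) [0.     0.0318 0.0541 0.     0.     0.    ]
```

To row units: 0.0574 m is 0.0765, 0.05 m is 0.0667.

```bash
python3 steer.py '[[[0,0.0037,0.0267],[0,0,0],0],[[0,0.0075,0.0533],[0,0,0],0],[[0,0.0093,0.0667],[0,0,0],0],[[0,0.0108,0.0765],[0,0,0],0],[[0,0.0108,0.0765],[0,0,0],0],[[0,0.0108,0.0765],[0,0,0],0]]'; python3 steer.py '[[[0,0.0067,-0.0009],[0,0,0],0],[[0,0.0132,-0.0019],[0,0,0],0],[[0,0.0184,-0.0025],[0,0,0],0],[[0,0.0184,-0.0025],[0,0,0],0],[[0,0.0184,-0.0025],[0,0,0],0]]'
```

```text
time_s: 6.1
position: [0.4573, 0.0619, 0.0646]
tcp_rot: [[-0.11, 0.984, -0.137], [0.994, 0.109, -0.015], [-0.0, -0.138, -0.99]]
force: [-0.2, -1.4, -1.3]
opening: 0.16
grasp_force: 30.0
time_s: 6.6
position: [0.4707, 0.0635, 0.0641]
tcp_rot: [[-0.11, 0.984, -0.139], [0.994, 0.109, -0.015], [0.0, -0.139, -0.99]]
force: [0.0, 0.1, -0.9]
opening: 0.161
grasp_force: 30.0
```

```bash
for i in 1; do python3 steer.py '[[[0,0.0013,-0.0001],[0,0,0],0],[[0,0.0027,-0.0004],[0,0,0],0],[[0,0.0027,-0.0004],[0,0,0],0],[[0,0.0027,-0.0004],[0,0,0],0]]' | grep -E 'pos|force'; python3 steer.py '[[[0,0.0013,-0.0001],[0,0,0],0],[[0,0.0027,-0.0004],[0,0,0],0],[[0,0.0027,-0.0004],[0,0,0],0],[[0,0.0027,-0.0004],[0,0,0],0]]'| grep -E 'pos|force'; python3 steer.py '[[[0,0.0013,-0.0001],[0,0,0],0],[[0,0.0027,-0.0004],[0,0,0],0],[[0,0.0027,-0.0004],[0,0,0],0],[[0,0.0027,-0.0004],[0,0,0],0]]'| grep -E 'pos|force'; done
```

```text
position: [0.4726, 0.0637, 0.0641]
force: [0.3, 0.3, -1.2]
grasp_force: 30.0
position: [0.4735, 0.0639, 0.064]
force: [-2.7, -0.7, 0.1]
grasp_force: 30.0
position: [0.4761, 0.0642, 0.064]
force: [-3.7, -1.1, 0.3]
grasp_force: 30.0
```

To row units: 0.002 m is 0.0027, 0.001 m is 0.0013.

```bash
python3 steer.py '[[[0,0.0013,-0.0001],[0,0,0],0],[[0,0.0027,-0.0004],[0,0,0],0],[[0,0.0027,-0.0004],[0,0,0],0],[[0,0.0027,-0.0004],[0,0,0],0]]' | grep -E 'pos|force'; for i in 1; do python3 steer.py '[[[0,0.0013,-0.0001],[0,0,0],0],[[0,0.0013,-0.0001],[0,0,0],0],[[0,0.0013,-0.0001],[0,0,0],0]]' | grep -E 'pos|^force';python3 steer.py '[[[0,0.0013,-0.0001],[0,0,0],0],[[0,0.0013,-0.0001],[0,0,0],0],[[0,0.0013,-0.0001],[0,0,0],0]]' | grep -E 'pos|^force';  done
```

```text
position: [0.4783, 0.0644, 0.064]
force: [-5.0, -0.4, -0.7]
grasp_force: 30.0
position: [0.4794, 0.0645, 0.064]
force: [-5.0, -0.2, -0.0]
position: [0.4803, 0.0646, 0.064]
force: [-5.7, -0.4, -0.4]
```

To row units: 0.001 m is 0.0013, -0.0001 m is -0.0001.

```bash
python3 steer.py '[[[0,0.0013,-0.0001],[0,0,0],0],[[0,0.0013,-0.0001],[0,0,0],0],[[0,0.0013,-0.0001],[0,0,0],0]]' | grep -E 'pos|^force'
```

```text
position: [0.4812, 0.0647, 0.064]
force: [-5.7, -0.5, -0.4]
```

To row units: 0.001 m is 0.0013, -0.0001 m is -0.0001.

```bash
python3 steer.py '[[[0,0.0013,-0.0001],[0,0,0],0],[[0,0.0013,-0.0001],[0,0,0],0],[[0,0.0013,-0.0001],[0,0,0],0]]' | grep -E 'pos|^force'
```

```text
position: [0.4815, 0.0648, 0.064]
force: [-6.7, -1.3, 0.2]
```

To row units: 0.001 m is 0.0013, -0.0001 m is -0.0001.

```bash
python3 steer.py '[[[0,0.0013,-0.0001],[0,0,0],0],[[0,0.0013,-0.0001],[0,0,0],0],[[0,0.0013,-0.0001],[0,0,0],0]]' | grep -E 'pos|^force'; python3 -c "
from rig import bot, cams, job;s=bot.read_state();print(s['tcp_rot'],s['moment'])"
```

```text
position: [0.4815, 0.0648, 0.064]
force: [-7.6, -1.6, 2.3]
[[-1.10113733e-01  9.83602404e-01 -1.42833035e-01]
 [ 9.93918946e-01  1.09015491e-01 -1.55161998e-02]
 [ 3.09241976e-04 -1.43673006e-01 -9.89625167e-01]] [-0.32000971  1.24075499 -0.0367786 ]
```

Contact came at about xfb 59 and the hard stop at measured x of about 0.4815, so the effective s is about -3.8. I'll back off slightly, then rotate the near end down.

Run:
```python
from plan import *
p0,r0=pose(70,2,8)
for a in[(66.4,2,8),(66.4,1,6),(66.4,.5,4),(66.4,.2,3),(66.4,0,2),(66.2,0,1),(66,-.5,0),(65.5,-2,-.0)]: print(a,*delta(p0,r0,*pose(*a,S=-3.8)))
```

```text
(66.4, 2, 8) 0.0 -0.0027 0.0004 0.0 0.0 0.0
(66.4, 1, 6) 0.0 -0.003 0.0043 -2.0 -0.0 0.0
(66.4, 0.5, 4) 0.0 -0.0032 0.0078 -4.0 0.0 0.0
(66.4, 0.2, 3) 0.0 -0.0033 0.0096 -5.0 -0.0 -0.0
(66.4, 0, 2) 0.0 -0.0034 0.0113 -6.0 -0.0 0.0
(66.2, 0, 1) 0.0 -0.0036 0.0128 -7.0 0.0 0.0
(66, -0.5, 0) 0.0 -0.0038 0.0149 -8.0 -0.0 -0.0
(65.5, -2, -0.0) 0.0 -0.0041 0.0164 -8.0 -0.0 -0.0
```

To row units: 0.0078 m is 0.0104, 0.006 m is 0.008, -4 degrees is -0.0444.

```bash
python3 steer.py '[[[0,-0.002,0.0003],[0,0,0],0],[[0,-0.0036,0.0005],[0,0,0],0],[[0,-0.0037,0.0032],[-0.0111,0,0],0],[[0,-0.004,0.0057],[-0.0222,0,0],0],[[0,-0.0041,0.008],[-0.0333,0,0],0],[[0,-0.0043,0.0104],[-0.0444,0,0],0],[[0,-0.0043,0.0104],[-0.0444,0,0],0],[[0,-0.0043,0.0104],[-0.0444,0,0],0]]'; python3 -c "
from plan import *
print(pose(66.4,.5,4,S=-3.8))"
```

```text
time_s: 10.5
position: [0.4792, 0.0645, 0.0568]
tcp_rot: [[-0.11, 0.992, -0.07], [0.994, 0.11, -0.008], [0.0, -0.07, -0.998]]
force: [-4.7, 0.1, -0.4]
opening: 0.158
grasp_force: 30.0
(array([0.47939791, 0.06437031, 0.05719568]), array([[-1.09734311e-01,  9.91539717e-01, -6.93352113e-02],
       [ 9.93960955e-01,  1.09467004e-01, -7.65467859e-03],
       [-4.33680869e-19, -6.97564737e-02, -9.97564050e-01]]))
```

```bash
python3 - <<'E'
from plan import *
p0,r0=pose(66.4,.5,4,S=-3.8)
for a in[(66.4,.2,3),(66.4,0,2),(66.2,0,1),(66,0,0),(66,-2,0)]: print(a,*delta(p0,r0,*pose(*a,S=-3.8)))
E
python3 steer.py '[[[0,0,0.0012],[-0.0056,0,0],0],[[0,0,0.0024],[-0.0111,0,0],0],[[0,0,0.0036],[-0.0167,0,0],0],[[0,0,0.0047],[-0.0222,0,0],0],[[0,0,0.0047],[-0.0222,0,0],0],[[0,0,0.0047],[-0.0222,0,0],0]]'
```

```text
(66.4, 0.2, 3) -0.0 -0.0002 0.0018 -1.0 -0.0 -0.0
(66.4, 0, 2) -0.0 -0.0004 0.0035 -2.0 -0.0 -0.0
(66.2, 0, 1) 0.0 -0.0008 0.005 -3.0 0.0 0.0
(66, 0, 0) 0.0 -0.0011 0.0065 -4.0 -0.0 -0.0
(66, -2, 0) 0.0 -0.001 0.0085 -4.0 -0.0 -0.0
time_s: 11.1
position: [0.4791, 0.0644, 0.0534]
tcp_rot: [[-0.11, 0.993, -0.035], [0.994, 0.11, -0.004], [0.0, -0.035, -0.999]]
force: [-6.2, 0.3, 2.0]
opening: 0.16
grasp_force: 30.0
```

To row units: 0.004 m is 0.0053, 0.003 m is 0.004, -2 degrees is -0.0222.

```bash
python3 steer.py '[[[0,-0.0003,0.0011],[-0.0056,0,0],0],[[0,-0.0004,0.002],[-0.0111,0,0],0],[[0,-0.0007,0.0031],[-0.0167,0,0],0],[[0,-0.0007,0.004],[-0.0222,0,0],0],[[0,-0.0007,0.0053],[-0.0222,0,0],0],[[0,-0.0007,0.0053],[-0.0222,0,0],0]]'
```

```text
time_s: 11.7
position: [0.479, 0.0644, 0.0507]
tcp_rot: [[-0.11, 0.994, 0.002], [0.994, 0.11, -0.0], [-0.0, 0.002, -1.0]]
force: [-7.0, -0.1, 13.5]
opening: 0.157
grasp_force: 30.0
```

To row units: 0.002 m is 0.0027, -0.001 m is -0.0013.

```bash
python3 steer.py '[[[0,0,0.0013],[0,0,0],0],[[0,-0.0013,0.0027],[0,0,0],0],[[0,-0.0013,0.0027],[0,0,0],0]]' ; python3 steer.py '[[[0,0,0],[0,0,0],0.5],[[0,0,0],[0,0,0],0.5],[[0,0,0],[0,0,0],0.5],[[0,0,-0.0067],[0,0,0],0.5],[[0,0,-0.04],[0,0,0],0.5],[[0,0,-0.0933],[0,0,0],0.5],[[0,0,-0.1467],[0,0,0],0.5],[[0,0,-0.2],[0,0,0],0.5],[[-0.0667,0,-0.2533],[0,0,0],0.5],[[-0.12,0,-0.2667],[0,0,0],0.5],[[-0.12,0,-0.2667],[0,0,0],0.5]]'
python3 -c "
from h import *
save('w4','wrist',(60,60,460,360),2)"
```

```text
time_s: 12.0
position: [0.479, 0.0644, 0.0506]
tcp_rot: [[-0.11, 0.994, 0.005], [0.994, 0.11, -0.0], [-0.001, 0.005, -1.0]]
force: [-8.3, 1.7, 29.6]
opening: 0.16
grasp_force: 30.0
time_s: 13.1
position: [0.4917, -0.0302, 0.2506]
tcp_rot: [[-0.106, 0.994, 0.011], [0.994, 0.106, -0.005], [-0.006, 0.01, -1.0]]
force: [0.4, -0.0, -0.5]
opening: 0.496
grasp_force: 0.0
```

View pics/w4.png

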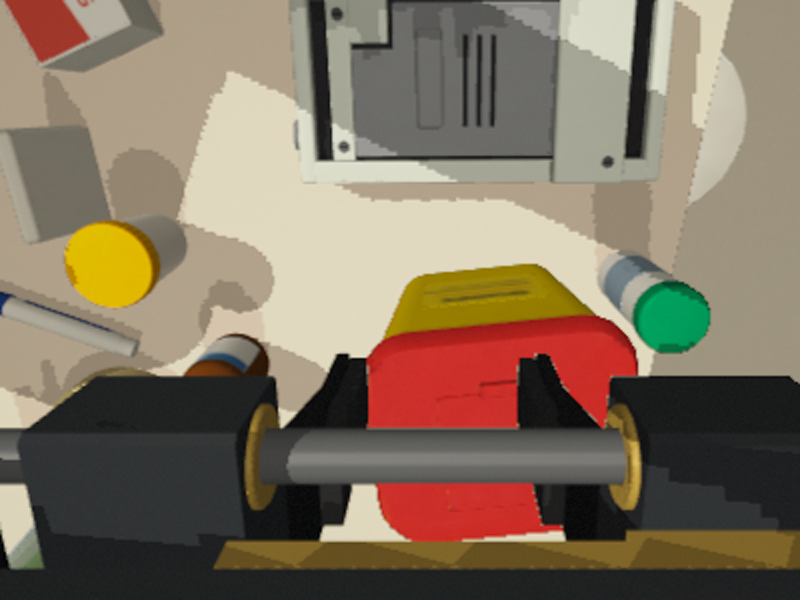

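The cover lies in the bay. Its rib is at (430,77), its near edge is against the near bar at (352,100), its cut-out fits round the block at (388,45) and its far edge is under the lip. It looks square to the walls. The robot is clear, so I'll hand in.

```bash
python3 -c "
from rig import bot, cams, job
print(job.hand_in())"
```

```text
the job is handed in; nothing more can be done
None
```

I seated the matching cover in the bay, let it go and handed the job in at about 13 s with the arm clear; the last picture shows it square and home under the lip, but the hand-in returned no verdict.

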